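# Push two blanks into their recesses for tacking

## Robot

A 6-joint arm with a two-finger parallel gripper is mounted at the origin on the work surface. World frame = base frame: x ahead of the robot, y to its left, z up, the work surface at z = 0. Lengths are in m, angles in degrees, forces in N, time in s.
With the tool pointing down it reaches from about 0.4 to 0.825 m from the base axis. Payload 7 kg.
Tool frame: the origin (TCP) lies on the centre line of the jaws, within the pads' length; the fingertips stand 11 mm ahead of it and the grasp point (between the pads) lies 8 mm behind it; z points along the fingers, y is the line along which they close (so a half turn about z gives the same grasp; the last joint's range is limited). The gripper opens to 88 mm and grips with 3 to 60 N. Pads are 19 mm wide; open, the fingers measure 130 mm over their backs; the gripper's body (78 mm by 193 mm) begins 47 mm behind the grasp point.
Start: joints at [-51.045, 20.546, 0.682, 0, -70.136, -16.507], TCP at [0.258, -0.624, 0.238] pointing down, gripper open.
Joint ranges: [-176.03, 176.03], [-82.01, 121.73], [-58.28, 71.71], [-173.87, 95.51], [-174.79, -0.11], [-173.66, 173.66]. Speed limits (degrees/s): [136.94, 136.94, 172.46, 180, 180, 180].

## Interface

Orientations are given as [roll, pitch, yaw] about the fixed x, y, z axes, in that order (R = Rz(yaw) Ry(pitch) Rx(roll)).
In Python, from plant import r, capture, camera_model, job gives the robot as it stands.
- The arm moves only by the tool drive_tool, never from a script. Its argument "increments" is a list that holds one entry, the list of rows, each a list of 5 numbers: the gripper's target within -1 to 1 (fully open at 1, half-way at 0, shut at -1), then the shift along the tool's x, y, z scaled (see below), then the turn about the tool's z scaled (see below). In form: [[[gripper, tx, ty, tz, roll], ...]]. A call has 1 to 5 rows; each row is the pose to reach, as a shift and turn from the pose commanded when the call began, along the tool's axes at that moment, turning the shorter way round; what a row does not reach only later rows make up. The controller multiplies each number of a shift by 120 mm and each number of a turn by 360 degrees. A row lasts 1/8 s, in which the tool goes at most 62.5 mm and 10.7 degrees, less where a joint would pass 70% of its speed; a pose out of reach is approached as far as the arm can. A call with a number of a shift or a turn outside -1 to 1 is refused whole. A call with a gripper value outside its range is refused whole. The fingers move at their own pace and stop on an object; "squeeze" is the grip in N (left out, the last holds). Time passes only in rows, so rows that repeat a pose let the fingers close. It gives the time, the measured TCP pose, the force, the opening and the grip force at its end, in the units of the state.
- r.get_state(): the state, without advancing time (a new reading comes with each control period).
- capture(name): name is "scene" or "top"; returns the picture (400x640x3 uint8, red, green, blue); there is no depth.
- camera_model(name): a dict with "camera_matrix" (3x3 intrinsics, pixels), "rvec" (rotation vector, rad) and "tvec" (3), from world to camera coordinates, as OpenCV has them. Camera axes: x right, y down, z forward; pixel columns grow to the right and rows downward; lengths in m; the calibration is good to about 2 mm. A picture is of the moment at which its call begins. camera_model takes no time and is no camera call.
- job.close_job(): hands the job in; it is judged then, once.
The state is a dict: "time_s": time; "joints": joint angles; "qd": joint speeds; "joint_torque": joint torques, N m; "tcp_pos": TCP position; "eef_rot": TCP orientation; "contact_force": force on the tool from outside, world axes, zero at the start; "moment": the same for the moment, N m; "gripper_width": finger opening in m; "gripper_force": force on a finger pad.
Only numpy, scipy, OpenCV 4.12 (cv2) and the standard library are available. Lean on these libraries where they do the work, as an engineer would, in place of code of your own. Each camera call takes 0.05 s, during which the arm holds its last target. There are 200 camera calls.

## Task

Get the two steel blanks ready for tack welding: push each loose disc across its base plate, over the rim of the recess, until it drops in and lies flat and flush. Only push them: do not pick them up. Leave everything else on the bench where it is.

Things in the scene. Friction and masses are not known exactly. Their poses are not given: they have to be found in the camera images.
- wide_plate: flat steel base plate fixed to the bench, 160 mm long (its x) by 96 wide (its y) by 22 mm high; top face 22 mm above the bench. It carries the wider of the two round recesses: 64 mm diameter, 10 mm deep, centre on the plate's long centre line 36 mm from the plate's middle towards its -x end. The rest of the top is level. Origin: centre of the underside; z up. May stand left or right, turned any way.
- wide_recess (a point): centre of the mouth of the 64 mm recess, level with the plate's top (22 mm above the bench); the recess floor lies 10 mm below it
- wide_disc_centre (a point): centre (half-way up) of the loose larger bright steel disc, 60 mm diameter, 10 mm thick, about 0.22 kg, lying on the wide plate beside its recess at the start, centre 27 mm above the bench. It slides when pushed on its edge, tips over the rim of the recess as its centre passes it, may then rest tipped on the rim until pushed further, and drops in with 2 mm of play all round; seated it is flush with the plate, its centre 17 mm above the bench. z is its axis.
- narrow_plate: flat steel base plate fixed to the bench, 160 mm long (its x) by 96 wide (its y) by 22 mm high; top face 22 mm above the bench. It carries the narrower of the two round recesses: 50 mm diameter, 10 mm deep, centre on the plate's long centre line 36 mm from the plate's middle towards its -x end. The rest of the top is level. Origin: centre of the underside; z up. May stand left or right, turned any way.
- narrow_recess (a point): centre of the mouth of the 50 mm recess, level with the plate's top (22 mm above the bench); the recess floor lies 10 mm below it
- narrow_disc_centre (a point): centre (half-way up) of the loose smaller bright steel disc, 46 mm diameter, 10 mm thick, about 0.13 kg, lying on the narrow plate beside its recess at the start, centre 27 mm above the bench. It slides when pushed on its edge, tips over the rim of the recess as its centre passes it, may then rest tipped on the rim until pushed further, and drops in with 2 mm of play all round; seated it is flush with the plate, its centre 17 mm above the bench. z is its axis.
- bolt: hex-head bolt standing on its head between the plates, 52 high, head 24 wide (sizes in mm). Loose, not part of the work. Origin: centre of the underside.
- bush: brass tube, 32 outside diameter, 35 high, standing on end between the plates (sizes in mm). Loose, not part of the work. Origin: centre of the underside.
- grinding_wheel: dark flat grinding wheel, 115 diameter, 6 thick, lying flat near the robot (sizes in mm). Loose, not part of the work. Origin: centre of the underside.
- hammer: hammer lying at the left side (sizes in mm). Loose, not part of the work. Origin: centre of the underside as it lies.
- wrench: spanner lying at the right side (sizes in mm). Loose, not part of the work. Origin: centre of the underside as it lies.
- wire_brush: flat bench brush lying beyond the plates (sizes in mm). Loose, not part of the work. Origin: centre of the underside as it lies.
- spray_can: spray can, 64 diameter, 170 high, standing beyond the plates (sizes in mm). Loose, not part of the work. Origin: centre of the underside.
Things that resemble listed ones, but are neither listed nor needed, are in the scene too. Leave any red look-alike of the narrow_plate alone. Leave any blue look-alike of the part that bears wide_disc_centre alone.

How it is judged:
By the outcome, as a careful person would: the job done as asked, in the order asked, and still so for the second after the job is handed in, with the robot touching nothing.
It also fails if it takes over 54 s, if anything falls off the work surface, if the arm or the gripper's body presses on something with over 40 N, if the wrist force passes 120 N, or if a joint passes its speed limit or range.

## Working session

There is one attempt and no reset: what is moved stays moved. The work goes in short steps, Python scripts to look and compute and a tool call to move; the robot and the scene stay as the last step left them, time stands still between calls to the robot, and variables do not carry over. Pictures are saved under pics/ and viewed, at most 10 in all, crops included, and the job is handed in when it is done.

Besides the shell and the picture viewer there is one more tool, called after ">>>" as name(argument=value, ...) on one line, values as JSON. drive_tool: Moves the arm, as the interface text tells. Its arguments: {"type":"object","properties":{"increments":{"type":"array"},"squeeze":{"type":"number"}},"required":["increments"]}

```bash
ls; mkdir -p pics; python3 - <<'E'
from plant import r,capture,camera_model
import cv2
for n in("top","scene"):
    cv2.imwrite(f"pics/{n}0.png",capture(n)[:,:,::-1]); m=camera_model(n); print(m)
s=r.get_state(); print(s)
E
```

```text
pics
{'camera_matrix': array([[373.20069229,   0.        , 319.60250215],
       [  0.        , 373.20069229, 201.53122593],
       [  0.        ,   0.        ,   1.        ]]), 'rvec': array([ 2.17547384, -2.12691061,  0.14606124]), 'tvec': array([-0.02518398,  0.57580206,  1.15345381])}
{'camera_matrix': array([[420.20157565,   0.        , 309.75531584],
       [  0.        , 420.20157565, 201.78726465],
       [  0.        ,   0.        ,   1.        ]]), 'rvec': array([ 1.96184082,  1.06104096, -0.52480298]), 'tvec': array([-0.30634997, -0.25026156,  1.5302263 ])}
{'time_s': 0.1, 'joints': array([-5.10465015e+01,  2.05883646e+01,  6.39773702e-01, -1.75572959e-02,
       -7.01369505e+01, -1.65058156e+01]), 'qd': array([ 0.04353464, -0.08276094,  0.0943492 , -0.01842633, -0.02534889,
        0.00396498]), 'joint_torque': array([-1.53244306e-03, -5.84162021e+01,  2.93754458e+01,  7.01560602e+00,
        1.02070600e-02, -4.16444470e-05]), 'tcp_pos': array([ 0.25754469, -0.62348033,  0.23671098]), 'eef_rot': array([ 1.79913294e+02, -8.47989041e-03, -1.57558289e+02]), 'contact_force': array([-0.11506464, -0.71946076, -0.20086829]), 'moment': array([ 0.03227736,  0.01938223, -0.00517686]), 'gripper_force': 0.0, 'gripper_width': 0.08784624004412321}
```

View pics/top0.png

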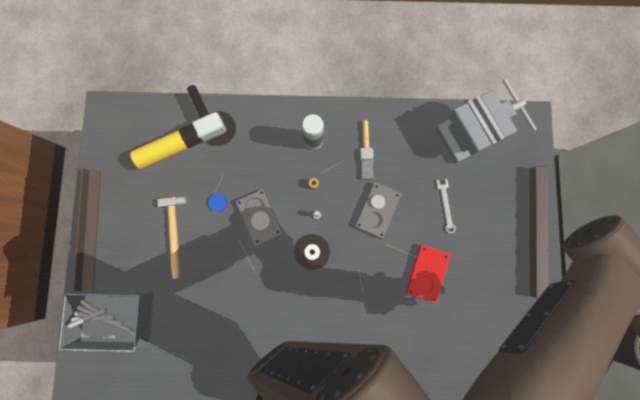

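View pics/scene0.png

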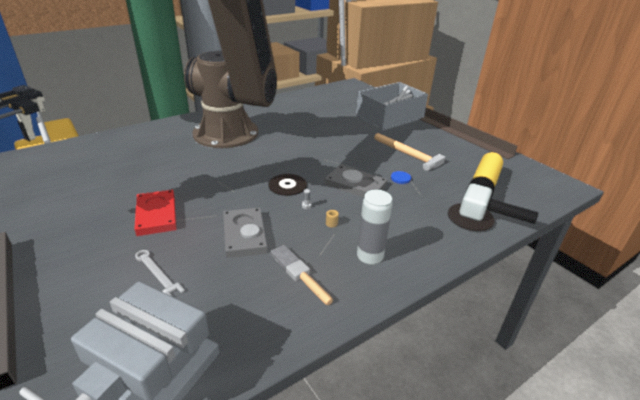

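The top view shows the left plate at about (258,217) with its disc near (261,220), and the right plate at (377,210) with its disc near (378,201). The red look-alike plate is at (429,273) and the blue disc at (217,203). I'll enlarge the two plates next.

```bash
cat > h.py <<'E'
import numpy as np,cv2
from plant import r,capture,camera_model
def ray(n,uv,z):
    m=camera_model(n);R=cv2.Rodrigues(m["rvec"])[0];C=-R.T@m["tvec"]
    uv=np.atleast_2d(np.float64(uv));d=np.c_[uv,np.ones(len(uv))]@np.linalg.inv(m["camera_matrix"]).T@R
    return C+d*((z-C[2])/d[:,2])[:,None]
def pix(n,P):
    m=camera_model(n);return cv2.projectPoints(np.float64(P).reshape(-1,1,3),m["rvec"],m["tvec"],m["camera_matrix"],None)[0][:,0]
E
python3 - <<'E'
import cv2,numpy as np
im=cv2.imread("pics/top0.png"); s=cv2.imread("pics/scene0.png")
f=lambda a:cv2.convertScaleAbs(cv2.resize(a,(400,300),interpolation=cv2.INTER_CUBIC),alpha=1.6)
cv2.imwrite("pics/c1.png",np.vstack([np.hstack([f(im[187:247,218:298]),f(im[180:240,338:418])]),np.hstack([f(s[150:210,317:397]),f(s[200:260,205:285])])]))
E
```

```text
(no output)
```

View pics/c1.png

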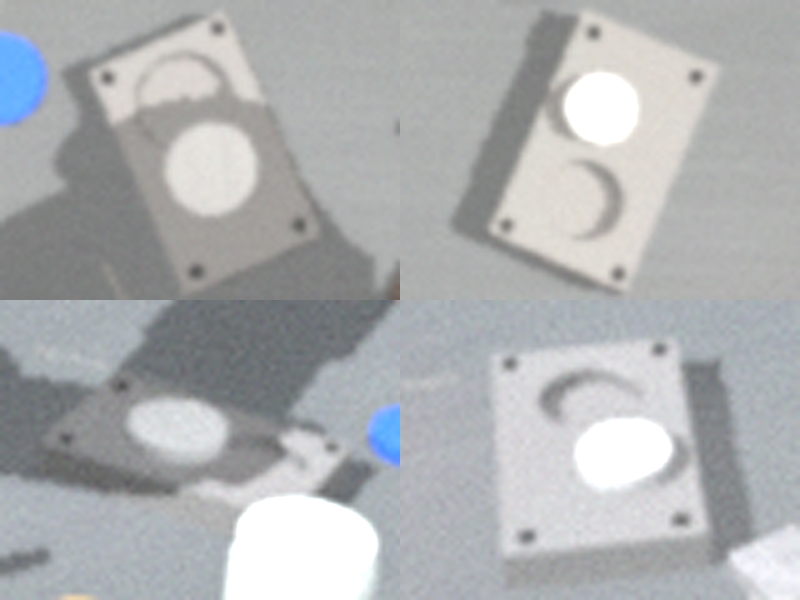

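```bash
cat > meas.py <<'E'
from h import *
g=cv2.cvtColor(capture("top"),cv2.COLOR_RGB2GRAY).astype(float)
def dark(p,k=2.5):
    w=2
    c=np.round(p).astype(int);yy,xx=np.mgrid[c[1]-w:c[1]+w+1,c[0]-w:c[0]+w+1]
    a=g[yy,xx];a=np.clip(np.median(a)-4-a,0,None);return [(a*xx).sum()/a.sum(),(a*yy).sum()/a.sum()]
H={"wide":((218,187),[(108,77),(217,28),(299,225),(196,271)]),"narrow":((338,180),[(193,33),(296,76),(218,273),(106,225)])}
for k,(o,h) in H.items():
    h=np.array([dark((np.array(p)+.5)/5-.5+o) for p in h]);P=ray("top",h,.022);c=P.mean(0)
    # side lengths
    print(k,"holes px",h.round(1).tolist(),"centre",c.round(4),"sides mm",[round(1e3*np.linalg.norm(P[i]-P[(i+1)%4])) for i in range(4)])
    e=(P[0]+P[1]-P[2]-P[3]) if True else 0   # toward upper (far) end
    e/=np.linalg.norm(e); s=1 if k=="wide" else -1  # recess end: wide far, narrow near
    print(" plate -x dir",(s*e).round(3)," recess",(c+s*.036*e).round(4), "px",pix("top",c+s*.036*e).round(1))
E
cat > disc.py <<'E'
from h import *
def discs(f=None,boxes={"wide":(218,187,298,247,0),"narrow":(338,180,418,240,0)},z=.032):
    im=capture("top") if f is None else f
    g=cv2.cvtColor(im,cv2.COLOR_RGB2GRAY)
    for k,b in boxes.items():
        pass
E
python3 - <<'E'
exec(open("meas.py").read())
for k,(x0,y0),t in(("wide",(218,187),None),("narrow",(338,180),None)):
    c=g[y0:y0+60,x0:x0+80]
    p={"wide":(260,220),"narrow":(378,201)}[k]
    print(k,"row",g[p[1],p[0]-16:p[0]+17].astype(int).tolist(),"col",g[p[1]-16:p[1]+17,p[0]].astype(int).tolist())
E
```

```text
wide holes px [[238.9, 202.0], [261.0, 192.1], [277.4, 231.7], [256.8, 241.0]] centre [0.5253 0.1837 0.022 ] sides mm [78, 140, 72, 139]
 plate -x dir [0.9   0.436 0.   ]  recess [0.5577 0.1993 0.022 ] px [[254.1 206.5]]
narrow holes px [[376.2, 186.0], [396.8, 194.9], [381.2, 234.4], [358.5, 225.0]] centre [ 0.5555 -0.2021  0.022 ] sides mm [72, 139, 78, 141]
 plate -x dir [-0.923  0.384 -0.   ]  recess [ 0.5222 -0.1883  0.022 ] px [[373.9 220.1]]
wide row [94, 98, 99, 101, 97, 99, 107, 127, 137, 140, 140, 139, 141, 142, 142, 141, 140, 142, 141, 138, 140, 140, 141, 140, 136, 120, 103, 99, 100, 100, 100, 97, 89] col [131, 122, 108, 100, 98, 101, 103, 119, 136, 142, 143, 142, 142, 142, 142, 141, 140, 141, 139, 141, 140, 140, 140, 141, 139, 131, 109, 98, 99, 99, 100, 99, 99]
narrow row [82, 82, 82, 90, 105, 105, 99, 100, 124, 174, 194, 199, 201, 200, 198, 199, 201, 202, 203, 205, 204, 203, 190, 160, 138, 137, 135, 135, 136, 136, 136, 137, 134] col [126, 122, 125, 132, 135, 136, 136, 136, 137, 154, 190, 202, 202, 201, 198, 198, 201, 201, 202, 202, 204, 202, 197, 170, 145, 135, 135, 129, 108, 95, 100, 109, 116]
```

```bash
cat > disc.py <<'E'
from h import *
REC={"wide":np.array([.5577,.1993]),"narrow":np.array([.5222,-.1883])}
def disc(k,thr,seed,z=.032,g=None):
    if g is None: g=cv2.cvtColor(capture("top"),cv2.COLOR_RGB2GRAY)
    g=cv2.resize(g,None,fx=4,fy=4,interpolation=cv2.INTER_LINEAR)
    n,l,st,c=cv2.connectedComponentsWithStats((g>thr).astype(np.uint8))
    i=l[int(seed[1]*4+2),int(seed[0]*4+2)]
    P=ray("top",(c[i]+.5)/4-.5,z)[0]
    d=REC[k]-P[:2]
    print(k,"px",((c[i]+.5)/4-.5).round(2),"area mm eq diam",(st[i,4]/16*4/np.pi)**.5,"pos",P.round(4),"to recess",d.round(4),"dist",np.linalg.norm(d).round(4),"dir",np.degrees(np.arctan2(d[1],d[0])).round(1))
    return P
E
python3 - <<'E'
from disc import *
disc("wide",120,(260,220)); disc("narrow",168,(378,201))
m=camera_model("top");R=cv2.Rodrigues(m["rvec"])[0];print("cam",-R.T@m["tvec"])
# bush, bolt
for n,p,z in(("bush",(313.5,183),.035),("bolt",(317,215),.052),("bolt head",(316,214),0.02),("can",(313,125),.17),("wheel",(312,252),.006),("brush",(367,165),.02),("can base",(314,145),0)):print(n,ray("top",p,z).round(3))
E
```

```text
wide px [259.85 220.22] area mm eq diam 18.362182521154185 pos [0.5127 0.1771 0.032 ] to recess [0.045  0.0222] dist 0.0502 dir 26.2
narrow px [377.95 201.2 ] area mm eq diam 13.619658078439562 pos [ 0.5825 -0.1997  0.032 ] to recess [-0.0603  0.0114] dist 0.0614 dir 169.3
cam [ 0.41519783 -0.0138444   1.22067892]
bush [[0.637 0.009 0.035]]
bolt [[ 0.532 -0.005  0.052]]
bolt head [[ 0.538 -0.001  0.02 ]]
can [[0.784 0.012 0.17 ]]
wheel [[0.416 0.009 0.006]]
brush [[ 0.704 -0.165  0.02 ]]
can base [[0.773 0.011 0.   ]]
```

```bash
cat > go.py <<'E'
import numpy as np
from plant import r
def go(x,y,z,yaw):
    s=r.get_state();p=s["tcp_pos"];a=np.radians(s["eef_rot"][2]);d=np.array([x,y,z])-p
    t=np.array([d[0]*np.cos(a)+d[1]*np.sin(a),d[0]*np.sin(a)-d[1]*np.cos(a),-d[2]])/.12
    turn=-((yaw-s["eef_rot"][2]+180)%360-180)/360
    print("t",s["time_s"],"p",p.round(4),"rot",s["eef_rot"].round(1),"F",s["contact_force"].round(1),"-> txyz",t.round(3),"turn",turn.round(4),"w",s["gripper_width"])
E
python3 -c "
from go import go
go(.622,-.2072,.15,169.3)"
```

```text
t 0.25 p [ 0.2576 -0.6236  0.2371] rot [ 180.    -0.  -157.6] F [ 0.5 -0.5 -0.2] -> txyz [-4.131  2.048  0.726] turn 0.0921 w 0.08732689343920265
```

>>> drive_tool(increments=[[[-0.41,-0.5,0.25,0,0.03],[-0.41,-1,0.5,0,0.06],[-0.41,-1,0.5,0,0.092],[-0.41,-1,0.5,0,0.092]]])

```text
time_s: 0.75
tcp_pos: [0.3467, -0.5216, 0.2378]
eef_rot: [-180.0, 0.0, 169.4]
contact_force: [0.2, 0.0, 0.4]
gripper_width: 0.0536
gripper_force: 0.0
```

```bash
python3 -c "
from go import go
go(.622,-.2072,.15,169.3)"
```

```text
t 0.75 p [ 0.3467 -0.5216  0.2378] rot [-180.     0.   169.4] F [0.2 0.  0.4] -> txyz [-1.773  2.998  0.732] turn 0.0002 w 0.05356417276822374
```

>>> drive_tool(increments=[[[-0.41,-0.2,0.33,0,0],[-0.41,-0.4,0.66,0,0],[-0.41,-0.59,1,0,0]]])

```text
time_s: 1.12
tcp_pos: [0.4377, -0.4177, 0.2374]
eef_rot: [-180.0, -0.0, 169.4]
contact_force: [-0.3, -0.4, -0.8]
gripper_width: 0.0275
gripper_force: 0.0
```

>>> drive_tool(increments=[[[-0.41,-0.2,0.33,0,0],[-0.41,-0.4,0.66,0,0],[-0.41,-0.59,1,0,0]]])

```text
time_s: 1.5
tcp_pos: [0.5299, -0.3128, 0.2375]
eef_rot: [-180.0, -0.0, 169.4]
contact_force: [0.8, -1.1, -0.5]
gripper_width: 0.0257
gripper_force: 0.0
```

>>> drive_tool(increments=[[[-0.41,-0.2,0.33,0.2,0],[-0.41,-0.4,0.66,0.5,0],[-0.41,-0.59,1,0.73,0],[-0.41,-0.59,1,0.73,0],[-0.41,-0.59,1,0.73,0]]])

```text
time_s: 2.12
tcp_pos: [0.621, -0.2089, 0.1497]
eef_rot: [-180.0, -0.0, 169.4]
contact_force: [-0.9, 0.2, 0.6]
gripper_width: 0.0258
gripper_force: 0.0
```

```bash
python3 - <<'E'
from go import go
go(.622,-.2072,.037,169.3)
from disc import *
im={n:capture(n)[:,:,::-1] for n in("top","scene")}
P=r.get_state()["tcp_pos"]-[0,0,.011]
print({n:pix(n,P).round(0).tolist() for n in im})
f=lambda a:cv2.resize(a,(400,400),interpolation=cv2.INTER_CUBIC)
cv2.imwrite("pics/c2.png",np.hstack([f(im["top"][150:250,330:430]),f(im["scene"][170:270,200:300])]))
E
```

```text
t 2.125 p [ 0.621  -0.2089  0.1497] rot [-180.    -0.   169.4] F [-0.9  0.2  0.6] -> txyz [-0.005  0.015  0.939] turn 0.0003 w 0.025842687684955696
{'top': [[387.0, 183.0]], 'scene': [[251.0, 202.0]]}
```

View pics/c2.png

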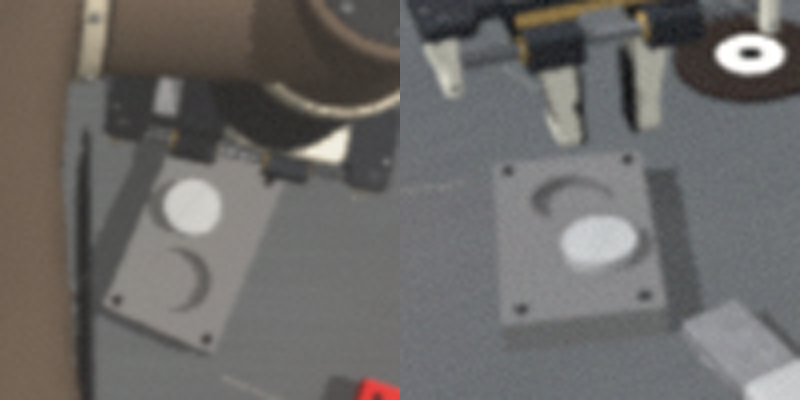

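The view shows the open fingers above the disc's far end, with tips near scene px (241,204) and (262,201). There are also light shapes at scene px (212,190) and (292,174), so I'll check those in a wider crop before descending.

```bash
python3 - <<'E'
from h import *
im=capture("scene")[:,:,::-1]
cv2.imwrite("pics/c3.png",cv2.resize(im[70:270,160:360],(800,600)[:1]*0 or (600,600),interpolation=cv2.INTER_CUBIC))
E
```

```text
(no output)
```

View pics/c3.png

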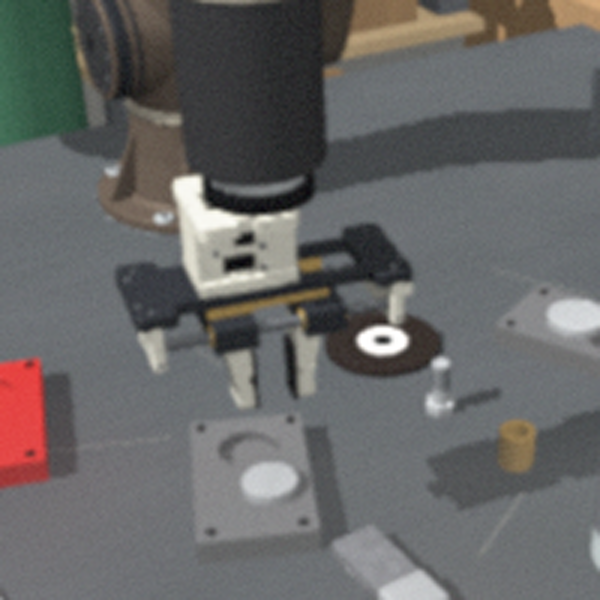

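The light shapes are the gripper body's own outer legs, well above anything on the bench. The disc and recess are clear, so I'll descend.

>>> drive_tool(increments=[[[-0.41,0,0.015,0.4,0],[-0.41,0,0.015,0.75,0],[-0.41,0,0.015,0.94,0],[-0.41,0,0.015,0.94,0]]])

```text
time_s: 2.78
tcp_pos: [0.6205, -0.2072, 0.0364]
eef_rot: [-180.0, -0.1, 169.3]
contact_force: [-0.4, 0.2, 0.1]
gripper_width: 0.0259
gripper_force: 0.0
```

```bash
python3 - <<'E'
from go import go
u=__import__("numpy").radians(169.3);import numpy as np
x,y=np.array([.5222,-.1883])-.0285*np.array([np.cos(u),np.sin(u)])
print(x,y); go(x,y,.037,169.3)
E
```

```text
0.550204464701493 -0.19359149853848895
t 2.775 p [ 0.6205 -0.2072  0.0364] rot [-1.800e+02 -1.000e-01  1.693e+02] F [-0.4  0.2  0.1] -> txyz [ 0.597  0.003 -0.005] turn -0.0 w 0.02593188186184285
```

>>> drive_tool(increments=[[[-0.41,0.06,0,0,0],[-0.41,0.11,0,0,0],[-0.41,0.16,0,0,0],[-0.41,0.2,0,0,0],[-0.41,0.24,0,0,0]]])

```text
time_s: 3.4
tcp_pos: [0.5936, -0.201, 0.0378]
eef_rot: [180.0, 0.1, 169.3]
contact_force: [1.7, 0.4, 2.0]
gripper_width: 0.0259
gripper_force: 1.2
```

>>> drive_tool(increments=[[[-0.41,0.04,0,0,0],[-0.41,0.08,0,0,0],[-0.41,0.12,0,0,0],[-0.41,0.15,0,0,0],[-0.41,0.18,0,0,0]]])

```text
time_s: 4.03
tcp_pos: [0.5717, -0.197, 0.0372]
eef_rot: [-180.0, 0.0, 169.3]
contact_force: [2.5, -0.3, 2.3]
gripper_width: 0.0257
gripper_force: 1.3
```

```bash
python3 - <<'E'
from go import go
go(.5502,-.1936,.037,169.3)
from disc import *
im={n:capture(n)[:,:,::-1] for n in("top","scene")}
f=lambda a:cv2.resize(a,(400,400),interpolation=cv2.INTER_CUBIC)
cv2.imwrite("pics/c4.png",np.hstack([f(im["top"][170:250,330:410]),f(im["scene"][190:270,205:285])]))
E
```

```text
t 4.025 p [ 0.5717 -0.197   0.0372] rot [-180.     0.   169.3] F [ 2.5 -0.3  2.3] -> txyz [ 0.181 -0.005  0.001] turn 0.0001 w 0.025692821356710378
```

View pics/c4.png

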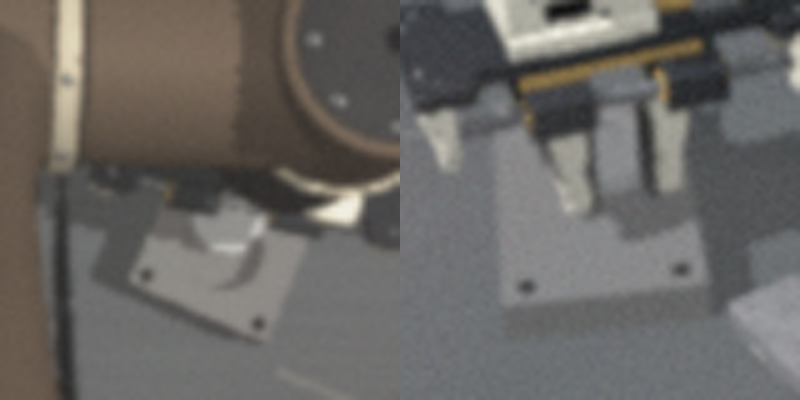

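The disc at top px (376,217) is moving with the fingers towards the recess, whose remaining dark arc is near (378,224). I'll keep pushing.

>>> drive_tool(increments=[[[-0.41,0.04,0,0,0],[-0.41,0.07,0,0,0],[-0.41,0.1,0,0,0],[-0.41,0.13,0,0,0],[-0.41,0.15,0,0,0]]])

```text
time_s: 4.75
tcp_pos: [0.5532, -0.1936, 0.0368]
eef_rot: [-180.0, -0.1, 169.3]
contact_force: [-0.1, -0.7, -1.7]
gripper_width: 0.0259
gripper_force: 0.3
```

>>> drive_tool(increments=[[[-0.41,0.02,0,0,0],[-0.41,0.035,0,0,0],[-0.41,0.05,0,0,0],[-0.41,0.05,0,0,0]]])

```text
time_s: 5.25
tcp_pos: [0.5482, -0.1925, 0.0371]
eef_rot: [180.0, -0.0, 169.3]
contact_force: [-0.3, -0.4, 0.6]
gripper_width: 0.0257
gripper_force: 0.0
```

```bash
python3 - <<'E'
from go import go
go(.5502,-.1936,.037,169.3)
E
```

```text
t 5.25 p [ 0.5482 -0.1925  0.0371] rot [180.   -0.  169.3] F [-0.3 -0.4  0.6] -> txyz [-0.018 -0.006  0.001] turn 0.0001 w 0.025703490732155464
```

>>> drive_tool(increments=[[[-0.41,0,0,-0.45,0],[-0.3,0,0,-0.94,-0.03],[-0.18,0,0,-0.94,-0.06],[-0.18,0,0,-0.94,-0.09],[-0.18,0,0,-0.94,-0.1025]]])

```text
time_s: 5.88
tcp_pos: [0.5484, -0.1926, 0.1503]
eef_rot: [-180.0, 0.0, -153.5]
contact_force: [-0.1, 0.3, 1.3]
gripper_width: 0.0356
gripper_force: 0.0
```

```bash
python3 - <<'E'
from go import go
go(.4705,.1563,.15,-153.8)
E
```

```text
t 5.875 p [ 0.5484 -0.1926  0.1503] rot [-180.     0.  -153.5] F [-0.1  0.3  1.3] -> txyz [-7.150e-01  2.892e+00  2.000e-03] turn 0.0007 w 0.03560411921156382
```

>>> drive_tool(increments=[[[-0.18,-0.12,0.48,0,0],[-0.18,-0.24,0.96,0,0],[-0.18,-0.24,0.96,0,0]]])

```text
time_s: 6.25
tcp_pos: [0.5228, -0.0735, 0.1504]
eef_rot: [180.0, 0.0, -153.5]
contact_force: [-0.1, -0.2, 0.8]
gripper_width: 0.0356
gripper_force: 0.0
```

>>> drive_tool(increments=[[[-0.18,-0.12,0.48,0,0],[-0.18,-0.24,0.96,0,0],[-0.18,-0.24,0.96,0,0]]])

```text
time_s: 6.62
tcp_pos: [0.4981, 0.0423, 0.1503]
eef_rot: [180.0, 0.1, -153.5]
contact_force: [1.0, -0.6, 1.0]
gripper_width: 0.036
gripper_force: 0.0
```

>>> drive_tool(increments=[[[-0.18,-0.12,0.48,0,0],[-0.18,-0.24,0.97,0,0],[-0.18,-0.24,0.97,0,0],[-0.18,-0.24,0.97,0,0]]])

```text
time_s: 7.12
tcp_pos: [0.4727, 0.1561, 0.1498]
eef_rot: [-180.0, -0.0, -153.8]
contact_force: [0.4, -0.4, 0.5]
gripper_width: 0.0361
gripper_force: 0.0
```

```bash
python3 - <<'E'
from go import go
go(.4705,.1563,.037,-153.8)
from h import *
im={n:capture(n)[:,:,::-1] for n in("top","scene")}
f=lambda a:cv2.resize(a,(400,300),interpolation=cv2.INTER_CUBIC)
cv2.imwrite("pics/c5.png",np.vstack([np.hstack([f(im["top"][180:240,338:418]),f(im["scene"][200:260,205:285])]),np.hstack([f(im["top"][187:247,218:298]),f(im["scene"][120:210,297:417])])]))
E
```

```text
t 7.125 p [0.4727 0.1561 0.1498] rot [-180.    -0.  -153.8] F [ 0.4 -0.4  0.5] -> txyz [0.016 0.01  0.94 ] turn 0.0001 w 0.036142991484590506
```

View pics/c5.png

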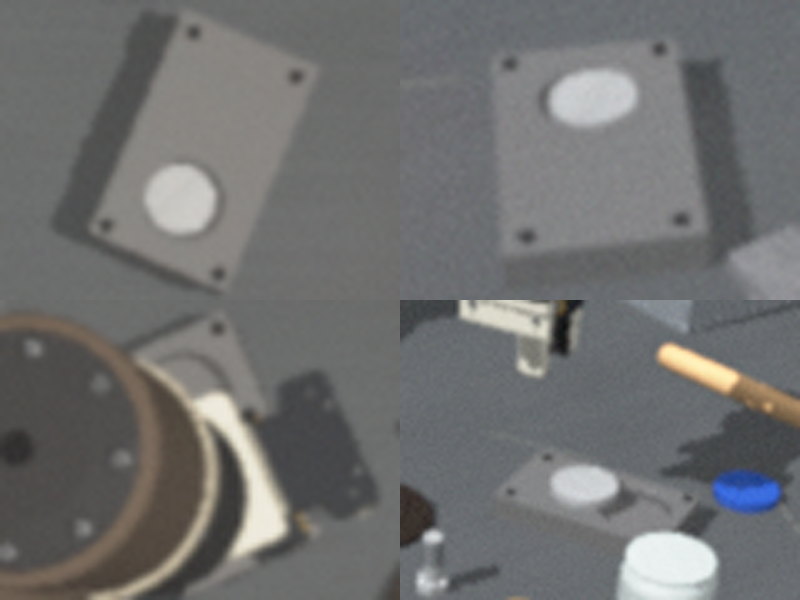

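The narrow disc sits centred and flush in its recess at top px (374,219.5). The wide disc at scene px (352,175) is still in place, so I'll lower behind it.

>>> drive_tool(increments=[[[-0.18,0.016,0.01,0.4,0],[-0.18,0.016,0.01,0.75,0],[-0.18,0.016,0.01,0.94,0],[-0.18,0.016,0.01,0.94,0]]])

```text
time_s: 7.72
tcp_pos: [0.47, 0.155, 0.0359]
eef_rot: [-179.9, -0.2, -153.9]
contact_force: [-1.1, 0.6, 0.1]
gripper_width: 0.0361
gripper_force: 0.0
```

```bash
python3 - <<'E'
from go import go
import numpy as np
u=np.radians(26.2)
x,y=np.array([.5577,.1993])-.0335*np.array([np.cos(u),np.sin(u)])
print(x,y); go(x,y,.037,-153.8)
E
```

```text
0.52764184461591 0.18450955393147653
t 7.725 p [0.47   0.155  0.0359] rot [-179.9   -0.2 -153.9] F [-1.1  0.6  0.1] -> txyz [-0.54   0.009 -0.009] turn -0.0003 w 0.0361422381765265
```

>>> drive_tool(increments=[[[-0.18,-0.05,0,0,0],[-0.18,-0.1,0,0,0],[-0.18,-0.15,0,0,0],[-0.18,-0.19,0,0,0],[-0.18,-0.23,0,0,0]]])

```text
time_s: 8.35
tcp_pos: [0.495, 0.1691, 0.0373]
eef_rot: [-180.0, -0.0, -153.8]
contact_force: [-3.7, -0.8, 2.5]
gripper_width: 0.0362
gripper_force: 1.9
```

>>> drive_tool(increments=[[[-0.18,-0.04,0,0,0],[-0.18,-0.07,0,0,0],[-0.18,-0.1,0,0,0],[-0.18,-0.13,0,0,0],[-0.18,-0.16,0,0,0]]])

```text
time_s: 8.98
tcp_pos: [0.5125, 0.1777, 0.0371]
eef_rot: [-180.0, -0.0, -153.8]
contact_force: [-1.8, -0.8, 3.2]
gripper_width: 0.036
gripper_force: 1.9
```

>>> drive_tool(increments=[[[-0.18,-0.03,0,0,0],[-0.18,-0.06,0,0,0],[-0.18,-0.09,0,0,0],[-0.18,-0.12,0,0,0],[-0.18,-0.12,0,0,0]]])

```text
time_s: 9.6
tcp_pos: [0.526, 0.1845, 0.0372]
eef_rot: [180.0, 0.1, -153.8]
contact_force: [-0.3, 1.3, -0.6]
gripper_width: 0.0361
gripper_force: 0.0
```

```bash
python3 - <<'E'
from go import go
go(.5276,.1845,.037,-153.8)
E
```

```text
t 9.6 p [0.526  0.1845 0.0372] rot [ 1.800e+02  1.000e-01 -1.538e+02] F [-0.3  1.3 -0.6] -> txyz [-0.012 -0.006  0.002] turn 0.0001 w 0.03608656486433
```

Force has gone to zero, so the disc has probably dropped. I'll push a little further, lift clear and check.

>>> drive_tool(increments=[[[-0.18,-0.02,0,0,0],[-0.18,-0.03,0,0,0],[-0.18,-0.03,0,0,0]]])

```text
time_s: 9.98
tcp_pos: [0.5286, 0.1857, 0.0372]
eef_rot: [180.0, 0.0, -153.8]
contact_force: [0.5, -0.3, -0.4]
gripper_width: 0.0361
gripper_force: 0.0
```

>>> drive_tool(increments=[[[-0.18,0,0,-0.5,0],[-0.18,0,0,-1,0],[-0.18,0,0,-1,0],[-0.18,0,0,-1,0]]])

```text
time_s: 10.48
tcp_pos: [0.5281, 0.1855, 0.1572]
eef_rot: [180.0, 0.0, -153.8]
contact_force: [-0.0, -0.6, -0.3]
gripper_width: 0.036
gripper_force: 0.0
```

>>> drive_tool(increments=[[[-0.18,0.3,-0.4,0,0],[-0.18,0.5,-0.8,0,0],[-0.18,0.5,-1,0,0],[-0.18,0.5,-1,0,0],[-0.18,0.5,-1,0,0]]])

```text
time_s: 11.1
tcp_pos: [0.5271, 0.0514, 0.1561]
eef_rot: [180.0, -0.1, -153.8]
contact_force: [-1.0, 0.1, 0.9]
gripper_width: 0.0357
gripper_force: 0.0
```

```bash
python3 - <<'E'
from h import *
im={n:capture(n)[:,:,::-1] for n in("top","scene")}
f=lambda a:cv2.resize(a,(400,300),interpolation=cv2.INTER_CUBIC)
cv2.imwrite("pics/c6.png",np.vstack([np.hstack([f(im["top"][180:240,338:418]),f(im["scene"][200:260,205:285])]),np.hstack([f(im["top"][187:247,218:298]),f(im["scene"][150:210,317:397])])]))
cv2.imwrite("pics/top9.png",im["top"]);cv2.imwrite("pics/scene9.png",im["scene"])
E
```

```text
(no output)
```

View pics/c6.png

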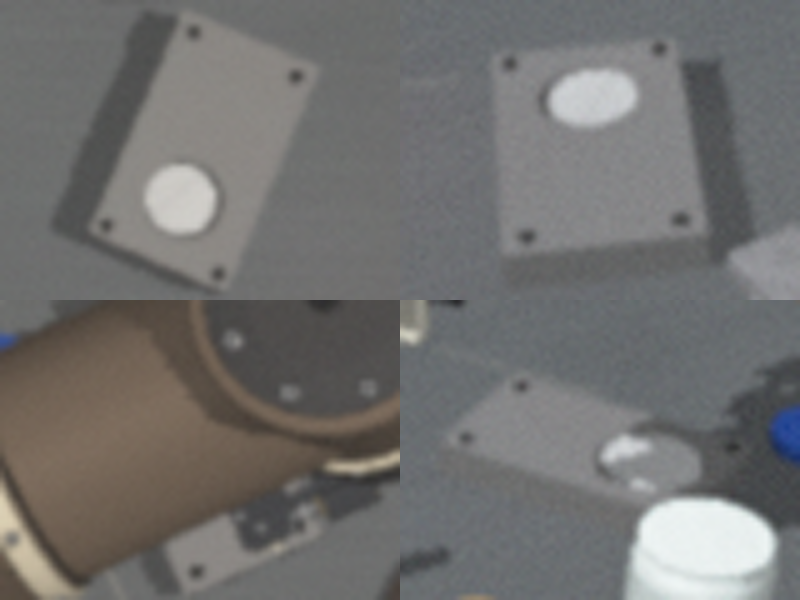

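View pics/scene9.png

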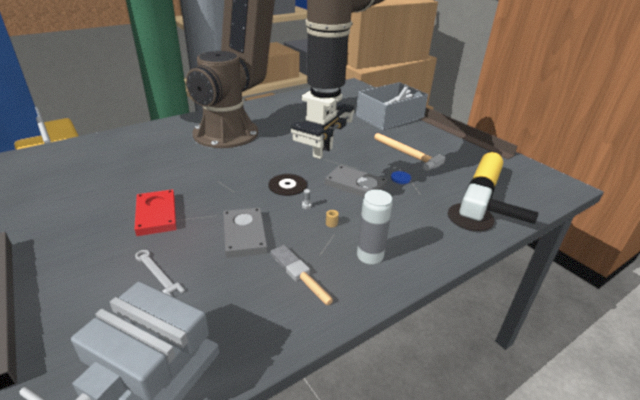

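The narrow disc is flush in its recess. The wide disc appears seated at scene px (366,182), but the arm's shadow falls across it. I'll move the arm aside for one clear look.

>>> drive_tool(increments=[[[-0.18,0.3,-0.4,0,0],[-0.18,0.5,-0.8,0,0],[-0.18,0.5,-1,0,0],[-0.18,0.5,-1,0,0]]])

```text
time_s: 11.7
tcp_pos: [0.5271, -0.0833, 0.1569]
eef_rot: [180.0, -0.0, -153.8]
contact_force: [-0.2, 0.3, -0.3]
gripper_width: 0.0356
gripper_force: 0.0
```

>>> drive_tool(increments=[[[-0.18,0.3,-0.4,-0.2,0],[-0.18,0.5,-0.8,-0.5,0],[-0.18,0.5,-1,-0.5,0],[-0.18,0.5,-1,-0.5,0]]])

```text
time_s: 12.2
tcp_pos: [0.5266, -0.2171, 0.2171]
eef_rot: [-180.0, 0.0, -153.8]
contact_force: [-0.2, 1.2, -0.6]
gripper_width: 0.036
gripper_force: 0.0
```

>>> drive_tool(increments=[[[-0.18,0.3,-0.4,0,0],[-0.18,0.5,-0.8,0,0],[-0.18,0.5,-1,0,0],[-0.18,0.5,-1,0,0]]])

```text
time_s: 12.7
tcp_pos: [0.5256, -0.3506, 0.2159]
eef_rot: [179.9, -0.1, -153.8]
contact_force: [-0.8, -0.0, 0.9]
gripper_width: 0.0358
gripper_force: 0.0
```

```bash
python3 - <<'E'
from h import *
im={n:capture(n)[:,:,::-1] for n in("top","scene")}
f=lambda a:cv2.resize(a,(400,300),interpolation=cv2.INTER_CUBIC)
cv2.imwrite("pics/c7.png",np.hstack([f(im["top"][187:247,218:298]),f(im["scene"][150:210,317:397])]))
from plant import r; print(r.get_state()["qd"].round(2))
E
```

```text
[ 0.44 -0.63 -0.29  0.12  0.03  0.09]
```

View pics/c7.png

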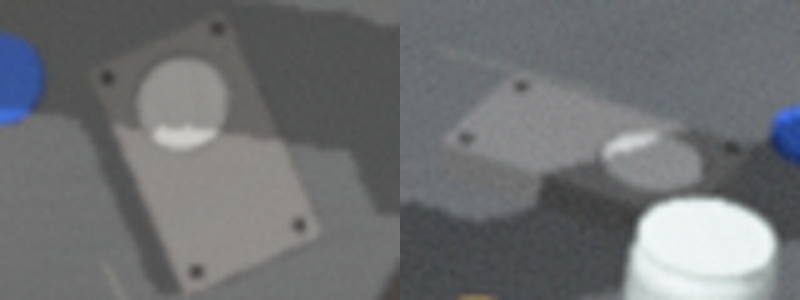

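The wide disc is centred at top px (254,207), on its recess. The shadow edge crosses from plate to disc without a step, so it lies flush. I'll hand the job in.

```bash
python3 -c "
from plant import job
print(job.close_job())"
```

```text
the job is handed in; nothing more can be done
None
```

Both discs were pushed into their recesses; in the last pictures they look centred and flush, nothing else was seen to move, and the job was handed in at about 13 s of the 54 s allowed.

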